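# Close the screen-pressing mould on a phone repair bench

## Task

Close the pressing mould: push the loose cover plate, which is resting crooked on the tips of the mould's four pins, along until its holes drop over the pins and it lies fully down and flat on the mould. Then swing the keeper arm all the way over the seated cover, to its stop, and leave the phones, tools and other things around it where they are.

Things in the scene. Friction and masses are not known exactly. Their poses are not given: they have to be found in the camera images.
- mould: Fixed grey block 120 (x) by 150 (y) mm, flat top (seat) 45 mm above the table. Origin on the table under the block's centre. Under it a steel base plate 8 mm high, x -75 to 75, y -145 to 100 mm. Four steel cone pins at x +-36, y +-50 mm rise 8 mm from the seat, 10 mm wide at the foot, 4 mm at the tip. Stands in various places, turned up to 0.4 rad either way
- seat (a point): Centre of the mould's flat top, 45 mm above the table, axes as the mould's. The seated cover's origin lies here within 2 mm. The cover then overhangs the block by 10 mm all round, so fingers beside the block can push its edges
- cover: Loose flat aluminium plate 140 (x) by 170 (y) by 5 mm, 0.2 to 0.45 kg, too wide to grasp. 13 mm square holes at x +-36, y +-50 mm. Origin: centre of its underside. Starts level on the pin tips, 8 mm above the seat, 17 to 26 mm off to the mould's +y, up to 20 mm either way in x, turned up to 0.08 rad. With all holes within about 4 mm of their pins it drops and the cones centre it
- pivot (a point): Top of the post on which the keeper arm turns, at the mould's x 0, y -110 mm, 68 mm above the table; 24 mm across
- keeper (a joint): Angle of the keeper, a flat steel arm 18 mm wide, 10 mm thick, reaching 60 mm from its upright pivot. 0 = closed at its stop, pointing along the mould's +y over the cover; grows anticlockwise from above: at 1.57 it points to the mould's -x. Starts at 1.55 to 2.2; stiff (0.06 N m), stays where left. Its underside is 52 mm above the table, 2 mm over a seated cover
- keeper_knob (a point): Middle of the keeper arm's upright black knob, 50 mm from the pivot axis, 77 mm above the table; knob 14 mm in diameter, from 62 to 92 mm above the table
- phone_a: White phone 148 x 72 x 8 mm lying face up in front of the mould; origin under its centre, x along its length
- phone_c: White phone 148 x 72 x 8 mm, to the right; origin under its centre
- screwdriver: Black-handled screwdriver 160 mm long lying on the table to the left of the mould, 23 mm high; x from handle to tip
- tape: Roll of grey tape lying flat, 90 mm across, 18 mm high; origin under its centre
- spray: Upright spray can 60 mm across, 170 mm high, beyond the mould to the right; origin under its centre
There are look-alikes about, which are no part of the job. There is more than one size of the cover; the one meant has the size given above.

How it is judged:
By the outcome, as a careful person would: the job done as asked, in the order asked, and still so for the second after the job is handed in, with the robot touching nothing.
It also fails if it takes over 58 s, if anything falls off the work surface, if the arm or the gripper's body presses on something with over 40 N, if the wrist force passes 120 N, or if a joint passes its speed limit or range.

## Robot

A 6-joint arm with a two-finger parallel gripper is mounted at the origin on the work surface. World frame = base frame: x ahead of the robot, y to its left, z up, the work surface at z = 0. Lengths are in m, angles in degrees, forces in N, time in s.
With the tool pointing down it reaches from about 0.3 to 0.75 m from the base axis. Payload 8.5 kg.
Tool frame: the origin (TCP) lies at the very end of the fingers, on their centre line; the grasp point (between the pads) lies 19 mm behind it (env.grasp_offset is the distance from the TCP to the grasp point, in m); y points along the fingers, z is the direction in which the jaws open and shut, and the axes are right-handed (so a half turn about y gives the same grasp; the last joint's range is limited). The gripper opens to 85 mm and grips with 20 to 120 N. Pads are 22 mm wide; open, the fingers measure 114 mm over their backs; the gripper's body (76 mm by 85 mm) begins 54 mm behind the grasp point. The pads swing forward as they close: fully open they stand 13 mm farther back than shut.
Start: joints at [55.101, 21.807, 74.336, -0, 83.858, -12.336], TCP at [0.211, 0.508, 0.231] pointing down, gripper open.
Joint ranges: [-178.18, 178.18], [-50.72, 133.34], [12.68, 142.11], [-81.47, 261.47], [9.98, 163.14], [-165.26, 165.26]. Speed limits (degrees/s): [136.94, 136.94, 180, 180, 180, 180].

## Interface

Orientations are given as a 3x3 rotation matrix whose columns are the frame's x, y, z axes.
In Python, from rig import env gives the robot as it stands. The module is installed in compiled form; this text tells all that it offers.
- The arm moves only by the shell command python3 -m pendant 'ROWS' [FORCE]. ROWS is JSON, a list of rows, each a list of 3 entries, a list of its own where there are three numbers: the shift along the world's x, y, z as a fraction of full scale, then the turn about the world's z as a fraction of full scale, then the opening, from 0 (shut) to 1 (fully open). A call has 1 to 12 rows; each row shifts and turns the commanded pose from where the row before left it; what a row does not reach is not made up. Full scale, the value 1, is 30 mm for a shift and 5 degrees for a turn. A row lasts 1/12 s, in which the tool goes at most 41.7 mm and 7.16 degrees, less where a joint would pass 70% of its speed; a pose out of reach is approached as far as the arm can. A call with a number of a shift or a turn outside -1 to 1 is refused whole. A call with a gripper value outside its range is refused whole. The fingers move at their own pace and stop on an object; FORCE is the grip in N (left out, the last holds). Time passes only in rows, so rows that do not move let the fingers close. It gives the time, the measured TCP pose, the force and the opening at its end, in the units of the state.
- env.observe(): the state, without advancing time (a new reading comes with each control period).
- env.get_image(name): name is "scene" or "side" or "wrist"; returns (picture, depth): 480x640x3 uint8, red, green, blue; 480x640 float32, m along the optical axis (not along the pixel's ray), 0 where there is no reading.
- env.camera_model(name): a dict with "camera_matrix" (3x3 intrinsics, pixels), "R" (3x3) and "t" (3): a world point X has camera coordinates R X + t; the wrist camera has in their place "tool_from_camera" (4x4, takes a point from camera to tool coordinates, whose origin is the TCP and whose axes are the tool frame's). Camera axes: x right, y down, z forward; pixel columns grow to the right and rows downward; lengths in m; the calibration is good to about 2 mm. A picture is of the moment at which its call begins: read the wrist's pose just before it. camera_model takes no time and is no camera call.
- env.close_job(): hands the job in, once; it reports no verdict.
The state is a dict: "time_s": time; "q": joint angles; "qvel": joint speeds; "joint_efforts": joint torques, N m; "position": TCP position; "tool_rot": TCP orientation; "ft_force": force on the tool from outside, world axes, zero at the start; "wrist_torque": the same for the moment, N m; "grip_width": finger opening in m.
Only numpy, scipy, OpenCV 4.12 (cv2) and the standard library are available. Lean on these libraries where they do the work, as an engineer would, in place of code of your own. Each camera call takes 0.05 s, during which the arm holds its last target.

## Working session

There is one attempt and no reset: what is moved stays moved. The work goes in short steps, Python scripts to look and compute and a shell command to move; the robot and the scene stay as the last step left them, time stands still between calls to the robot, and variables do not carry over. Pictures are saved under pics/ and viewed, and the job is handed in when it is done.

```bash
mkdir -p pics; cat > h.py <<'E'
import numpy as np,cv2
from rig import env
def save(n,img): cv2.imwrite('pics/'+n,cv2.cvtColor(img,cv2.COLOR_RGB2BGR))
E
python3 - <<'E'
from h import *
o=env.observe();print(o)
for n in ['scene','side']:
    im,d=env.get_image(n);save(n+'0.png',im);np.savez('%s0.npz'%n,im=im,d=d);m=env.camera_model(n);print(n,m,(d>0).mean())
E
```

```text
{'time_s': 0.0, 'q': array([ 5.51021316e+01,  2.18412035e+01,  7.43859270e+01,  8.34620462e-04,
        8.38570358e+01, -1.23355015e+01]), 'qvel': array([-0.02590132, -0.0496958 ,  0.00123645,  0.02087821, -0.00360842,
        0.03071331]), 'joint_efforts': array([-2.49844588e-04, -4.48456800e+01, -2.31275350e+01, -1.17545537e-04,
        4.75060995e-03, -4.65498181e-05]), 'position': array([0.21085239, 0.50765846, 0.23070287]), 'tool_rot': array([[ 9.23461689e-01, -8.52304309e-04,  3.83689695e-01],
       [-3.83690501e-01, -1.19653122e-03,  9.23460973e-01],
       [-3.27973069e-04, -9.99998921e-01, -1.43197181e-03]]), 'ft_force': array([ 0.17087905, -0.15023793, -0.19255058]), 'wrist_torque': array([ 0.00425518, -0.03522742, -0.01665221]), 'grip_width': 0.08534321129830956}
scene {'camera_matrix': array([[515.99456036,   0.        , 317.10536761],
       [  0.        , 515.99456036, 235.91623316],
       [  0.        ,   0.        ,   1.        ]]), 'R': array([[-0.34659629,  0.93792404, -0.01301991],
       [ 0.66942913,  0.23760726, -0.70385185],
       [-0.65706594, -0.25266835, -0.71022746]]), 't': array([ 0.27479682, -0.30011019,  1.54260803])} 0.9957942708333334
side {'camera_matrix': array([[624.9513208 ,   0.        , 322.27650652],
       [  0.        , 624.9513208 , 237.12831301],
       [  0.        ,   0.        ,   1.        ]]), 'R': array([[-0.99816585, -0.06038799, -0.00426821],
       [-0.03043421,  0.56149984, -0.82691698],
       [ 0.05233245, -0.82527039, -0.56230783]]), 't': array([0.56209533, 0.1136358 , 1.04858501])} 0.9960579427083334
```

View pics/scene0.png

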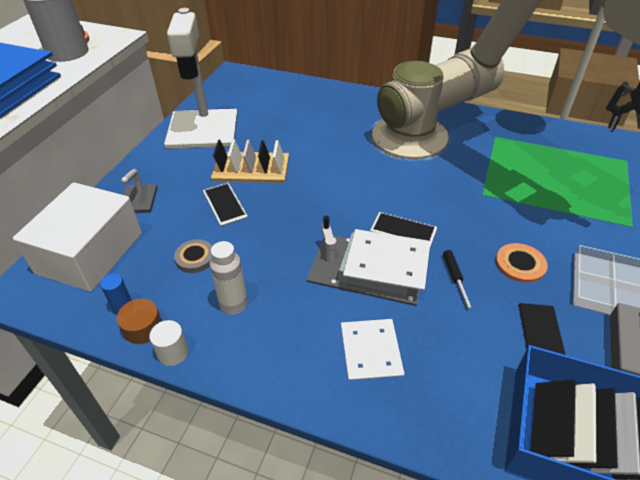

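View pics/side0.png

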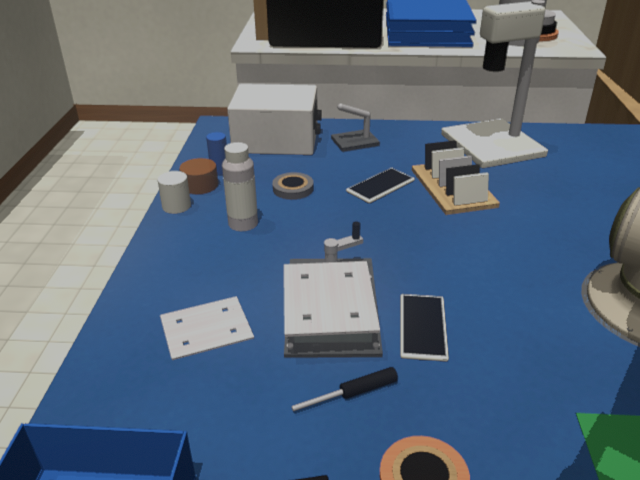

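The scene picture shows two drilled white plates. One lies on the mould (scene ~385,258; side ~330,297) and one lies on the table (scene ~372,348; side ~207,326). The one on the mould should be the cover, and I'll check its size and height. The keeper post and knob are at scene ~(328,240).

```bash
cat >> h.py <<'E'
def cloud(n,d):
    m=env.camera_model(n);K=m['camera_matrix'];v,u=np.mgrid[:480,:640]
    c=np.stack([(u-K[0,2])/K[0,0]*d,(v-K[1,2])/K[1,1]*d,d],-1)
    return (c-m['t'])@m['R']
def rays(n,uv,z):
    m=env.camera_model(n);K=m['camera_matrix'];uv=np.atleast_2d(uv).astype(float)
    r=np.c_[(uv-K[:2,2])/K[0,0],np.ones(len(uv))]@m['R'];c=-m['R'].T@m['t']
    return c+r*((z-c[2])/r[:,2])[:,None]
E
python3 - <<'E'
from h import *
for n in ['scene','side']:
    f=np.load(n+'0.npz');im,d=f['im'],f['d'];P=cloud(n,d)
    tab=(abs(P[...,2])<.006);print(n,'table z',np.median(P[...,2][tab]))
    g=im.min(2)>140 if n=='scene' else im.min(2)>120
    for nm,lo,hi in [('cover',.045,.07),('tableplate',-.005,.015)]:
        M=((P[...,2]>lo)&(P[...,2]<hi)&(P[...,0]>.25)&(P[...,0]<.9)&(abs(P[...,1]-.0)<.4)&(g if nm!='cover' else True)).astype(np.uint8)
        k,l,st,c=cv2.connectedComponentsWithStats(M)
        for i in range(1,k):
            if st[i,4]<400: continue
            Q=P[l==i];r=cv2.minAreaRect(Q[:,:2].astype(np.float32)*1000)
            print(n,nm,c[i],st[i,4],r,'z',np.percentile(Q[:,2],[5,50,95]))
            if nm=='cover':
                np.save(n+'_m.npy',l==i)
    if n=='scene': a,b,c2,d2=290,190,460,320
    else: a,b,c2,d2=260,210,400,370
    save(n+'_crop.png',cv2.resize(im[b:d2,a:c2],None,fx=4,fy=4,interpolation=cv2.INTER_CUBIC)[:600,:800])
E
```

```text
scene table z 0.0007636568974108539
scene cover [387.18867445 258.60106653] 3938 ((551.1602783203125, 69.61243438720703), (146.844482421875, 181.7415008544922), 6.410240173339844) z [0.0544986  0.05826875 0.06089968]
scene cover [137.15699334 314.62702188] 1051 ((860.2633056640625, -358.1336975097656), (80.21189880371094, 78.798095703125), 54.73786163330078) z [0.04763464 0.05060979 0.05332015]
scene tableplate [371.14590864 349.04666448] 3043 ((747.0399780273438, 97.15311431884766), (132.63583374023438, 107.69758605957031), 24.868532180786133) z [0.00138206 0.00435304 0.00702215]
side table z -0.000777497245623085
side cover [461.63323202 173.07902736] 987 ((286.77197265625, -343.2052917480469), (78.22093200683594, 99.85588073730469), 16.693878173828125) z [0.04721747 0.05972737 0.06928118]
side cover [187.41535226 174.7444795 ] 951 ((858.7969360351562, -316.56280517578125), (162.19200134277344, 78.70655059814453), 88.18140411376953) z [0.04651103 0.04991067 0.06910071]
side cover [340.89837398 244.50813008] 492 ((530.0272216796875, -68.98661804199219), (74.54498291015625, 25.90212631225586), 31.45638656616211) z [0.04848096 0.06067731 0.06806631]
side cover [328.66214939 299.37819099] 6346 ((548.6123657226562, 73.84861755371094), (140.1248016357422, 175.01962280273438), 6.7664475440979) z [0.05458746 0.05685284 0.05875258]
side cover [ 94.2646789  446.71513761] 2180 ((803.1983642578125, 384.0544738769531), (186.6605987548828, 28.832128524780273), 0.9038389921188354) z [0.04624976 0.05770511 0.0687525 ]
side tableplate [424.78004073 338.2586558 ] 491 ((396.2691650390625, 73.9207534790039), (159.59307861328125, 71.01224517822266), 87.48936462402344) z [0.00392923 0.00663522 0.0088255 ]
side tableplate [204.89953335 326.72467746] 3643 ((746.7100219726562, 92.22084045410156), (131.14474487304688, 117.8321533203125), 24.881061553955078) z [0.00034811 0.00270599 0.00472107]
```

View pics/scene_crop.png

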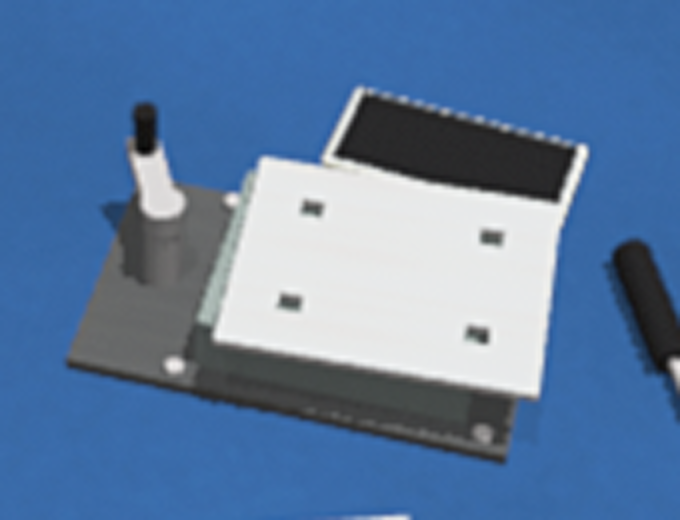

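View pics/side_crop.png

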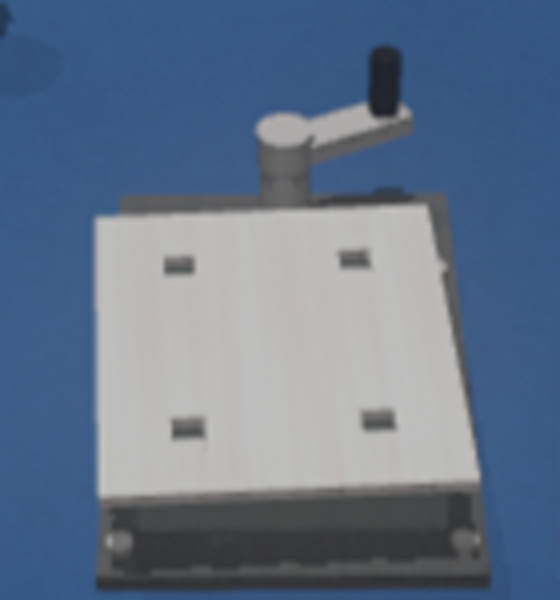

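```bash
python3 - <<'E'
from h import *
off={'scene':(290,190),'side':(260,210)}
def p(n,l,z): return rays(n,(np.array(l,float)+.5)/4-.5+np.array(off[n]),z)*1000
sc=dict(base=[(67,360),(505,455)],piv=[(163,203)],holes=[(312,208),(491,237),(290,301),(478,334)],cov=[(262,157),(560,203),(540,393),(215,342)],knob=[(145,110)])
sd=dict(base=[(97,577),(489,575),(445,195),(120,197)],piv=[(287,130)],holes=[(179,265),(354,259),(188,428),(378,420)],cov=[(97,215),(428,205),(480,481),(100,497)],knob=[(386,52)])
for n,D in (('scene',sc),('side',sd)):
    for k,z in dict(base=.008,piv=.068,holes=.058,cov=.058,knob=.092).items():
        q=p(n,D[k],z)[:,:2];print(n,k,q.round(1).tolist(),q.mean(0).round(1))
        if k=='holes': 
            i=[0,1,3,2]; print([np.linalg.norm(q[i[j]]-q[i[(j+1)%4]]).round(1) for j in range(4)])
E
```

```text
scene base [[631.5, -84.9], [614.4, 157.3]] [623.   36.2]
scene piv [[554.4, -55.8]] [554.4 -55.8]
scene holes [[521.0, 20.8], [509.4, 119.8], [591.6, 29.2], [580.6, 129.1]] [550.6  74.7]
[np.float64(99.7), np.float64(71.8), np.float64(100.5), np.float64(71.1)]
scene cov [[491.4, -17.6], [470.9, 150.1], [608.9, 168.1], [632.4, 0.4]] [550.9  75.3]
scene knob [[510.9, -81.9]] [510.9 -81.9]
side base [[611.8, 157.4], [463.7, 148.0], [479.4, -95.1], [628.3, -85.4]] [545.8  31.2]
side piv [[550.4, -56.9]] [550.4 -56.9]
side holes [[590.6, 28.1], [519.1, 20.1], [578.8, 127.6], [507.5, 119.1]] [549.   73.7]
[np.float64(71.9), np.float64(99.6), np.float64(71.8), np.float64(100.2)]
side cov [[627.9, -4.2], [488.9, -18.9], [469.5, 150.6], [607.7, 166.9]] [548.5  73.6]
side knob [[508.5, -84.5]] [508.5 -84.5]
```

Both views agree. The plate on the mould measures about 140x170 mm with its top at z≈58 mm and holes 72x100 mm apart, so it is the cover. The one on the table is about 131x112 mm and is the look-alike. Mould: origin (545.5, 53.6) mm, yaw 3.85°. Cover: (549.8, 74.2) mm, yaw 6.6°, which is +5.7 mm in x, +20.3 mm in y and 2.75° off in the mould's frame. Knob angle is about 2.07 rad at radius 50.3 mm. All of these fit the sizes given. Next I'll locate the obstacles and start the approach.

```bash
python3 - <<'E'
from h import *
f=np.load('side0.npz');P=cloud('side',f['d'])
for nm,(u,v) in dict(spraytop=(237,150),sprayfoot=(241,226),sd_handle=(395,374),sd_tip=(294,408),sd_h2=(343,392)).items(): print(nm,(P[v,u]*1000).round())
E
python3 -m pendant '[[[0.97,-0.94,0],0.35,1],[[0.97,-0.94,0],0.35,1],[[0.97,-0.94,0],0.35,1],[[0.97,-0.94,0],0.35,1],[[0.97,-0.94,0],0.35,1],[[0.97,-0.94,0],0.35,1],[[0.97,-0.94,0],0.35,1],[[0.97,-0.94,0],0.35,1],[[0.97,-0.94,0],0.35,1],[[0.97,-0.94,0],0.35,1],[[0.97,-0.94,0],0.35,1],[[0.97,-0.94,0],0.35,1]]'
```

```text
spraytop [ 732. -199.  170.]
sprayfoot [ 735. -184.   12.]
sd_handle [447. 201.  21.]
sd_tip [586. 266.  15.]
sd_h2 [520. 232.  13.]
time_s: 1.1
position: [0.5612, 0.1677, 0.231]
tool_rot: [[1.0, -0.001, 0.026], [-0.026, -0.0, 1.0], [-0.001, -1.0, -0.0]]
ft_force: [-0.0, 1.3, -0.1]
grip_width: 0.0852
```

```bash
python3 -m pendant '[[[0.98,-0.93,0],0.36,1],[[0.98,-0.93,0],0.36,1],[[0.98,-0.93,0],0.36,1],[[0,0,0],0,1],[[0,0,0],0,1]]'; python3 - <<'E'
from h import *
im,d=env.get_image('wrist');save('w1.png',im);print(env.camera_model('wrist'))
E
```

```text
time_s: 1.52
position: [0.6492, 0.084, 0.2298]
tool_rot: [[0.998, -0.002, -0.064], [0.064, 0.0, 0.998], [-0.002, -1.0, 0.0]]
ft_force: [-0.6, 0.1, -0.4]
grip_width: 0.0855
{'camera_matrix': array([[426.50576128,   0.        , 323.35065951],
       [  0.        , 426.50576128, 242.08477802],
       [  0.        ,   0.        ,   1.        ]]), 'tool_from_camera': array([[-9.15278677e-04,  9.48839252e-01,  3.15758192e-01,
        -8.12369995e-02],
       [ 1.77832132e-04, -3.15758165e-01,  9.48839686e-01,
        -1.43126371e-01],
       [ 9.99999565e-01,  9.24604685e-04,  1.20272608e-04,
        -6.24457232e-04],
       [ 0.00000000e+00,  0.00000000e+00,  0.00000000e+00,
         1.00000000e+00]])}
```

View pics/w1.png

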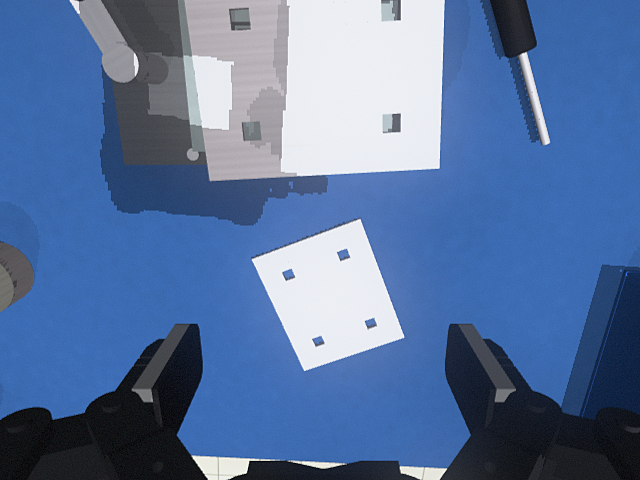

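The wrist view shows the cover top left with its +x edge at row ~175, the look-alike at (330,295), and the pad tips at about (190,325) and (458,325). From those pixels the open tips sit about 12 mm above the TCP. I'm descending beyond the +x edge.

```bash
python3 -m pendant '[[[0,0,-0.97],0,1],[[0,0,-0.97],0,1],[[0,0,-0.97],0,1],[[0,0,-0.97],0,1],[[0,0,-0.97],0,1],[[0,0,-0.97],0,1],[[0,0,-0.97],0,1],[[0,0,0],0,1]]'; python3 -m pendant '[[[-0.15,0,0],0,1],[[-0.15,0,0],0,1],[[0,0,0],0,1]]'
```

```text
time_s: 2.23
position: [0.6446, 0.0872, 0.0225]
tool_rot: [[0.998, -0.01, -0.068], [0.068, 0.001, 0.998], [-0.01, -1.0, 0.001]]
ft_force: [-1.8, 0.2, -0.7]
grip_width: 0.0852
time_s: 2.48
position: [0.6394, 0.0863, 0.0301]
tool_rot: [[0.998, 0.003, -0.068], [0.068, -0.0, 0.998], [0.003, -1.0, -0.0]]
ft_force: [0.3, -0.9, -0.1]
grip_width: 0.0849
```

```bash
python3 -m pendant '[[[-0.1,0,-0.05],0,1],[[-0.1,0,-0.05],0,1],[[-0.1,0,0],0,1],[[0,0,0],0,1]]'; python3 -m pendant '[[[-0.05,0,0],0,1],[[-0.05,0,0],0,1],[[-0.05,0,0],0,1],[[0,0,0],0,1]]';python3 - <<'E'
from h import *
im,d=env.get_image('scene');save('s2.png',cv2.resize(im[180:330,280:480],None,fx=4,fy=4,interpolation=cv2.INTER_CUBIC))
im,d=env.get_image('side');save('d2.png',cv2.resize(im[210:360,240:440],None,fx=4,fy=4,interpolation=cv2.INTER_CUBIC))
E
```

```text
time_s: 2.82
position: [0.6301, 0.0858, 0.0251]
tool_rot: [[0.998, 0.0, -0.067], [0.067, -0.0, 0.998], [0.0, -1.0, -0.0]]
ft_force: [-0.8, -0.1, -0.1]
grip_width: 0.0852
time_s: 3.15
position: [0.6259, 0.0857, 0.0247]
tool_rot: [[0.998, 0.0, -0.067], [0.067, -0.0, 0.998], [0.0, -1.0, -0.0]]
ft_force: [2.0, -0.3, 0.1]
grip_width: 0.0855
```

View pics/s2.png

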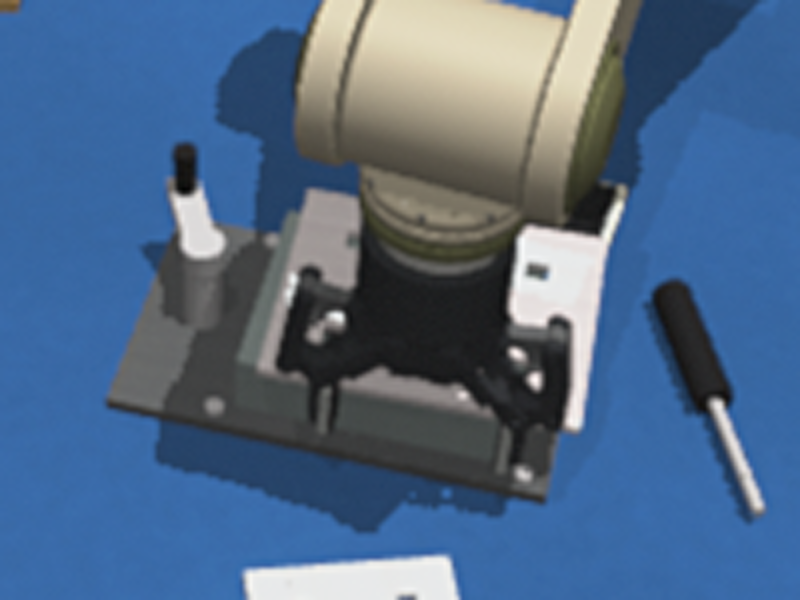

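View pics/d2.png

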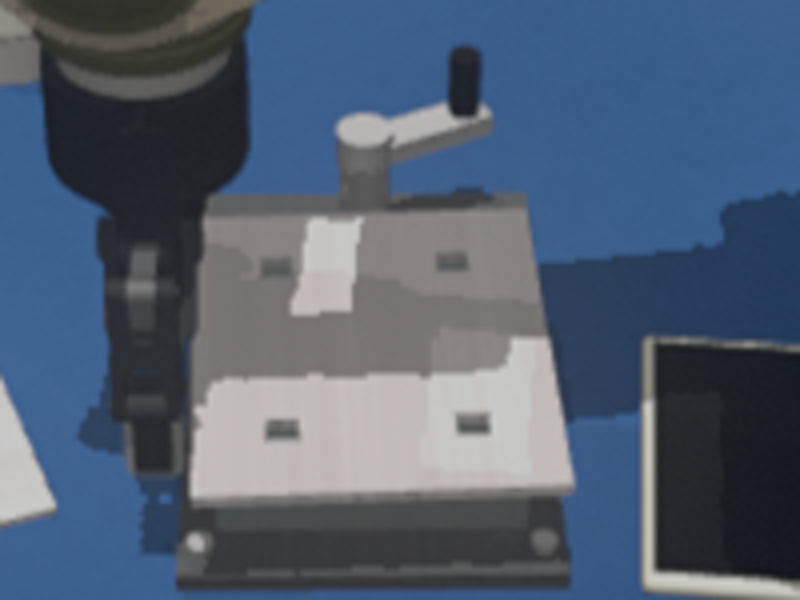

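The side view shows the finger against the +x edge, at column ~190. The four holes are at (275,267), (452,261), (282,430) and (472,423), which I'll measure.

```bash
cat >> h.py <<'E'
M0=np.array([545.5,53.6]);a=np.radians(3.85)
def rel(n,l,off,z=.058,s=4):
    q=rays(n,(np.array(l,float)+.5)/s-.5+np.array(off),z)[:,:2]*1000
    # order: (+x,-y),(-x,-y),(+x,+y),(-x,+y)
    c=q.mean(0)-M0; v=(q[0]-q[1]+q[2]-q[3]);w=(q[2]-q[0]+q[3]-q[1])
    print(n,'local',round(c[0]*np.cos(a)+c[1]*np.sin(a),1),round(-c[0]*np.sin(a)+c[1]*np.cos(a),1),'dyaw',np.degrees(np.arctan2(v[1],v[0])).round(2)-3.85,np.degrees(np.arctan2(-w[0],w[1])).round(2)-3.85, np.linalg.norm(v)/2,np.linalg.norm(w)/2)
E
python3 - <<'E'
from h import *
rel('side',[(275,267),(452,261),(282,430),(472,423)],(240,210))
E
```

```text
side local -1.3 21.3 dyaw 2.48 1.9099999999999997 72.16277825848005 99.89210753643357
```

```bash
python3 -m pendant '[[[0.7,0,0],0,1],[[0,0,0.9],0,1],[[0,0,0.9],0,1],[[0,0,0.9],0,1],[[0,0,0.9],0,1],[[-0.2,0.2,0],-1,1],[[-0.2,0.2,0],-1,1],[[-0.2,0.2,0],-1,1],[[-0.2,0.2,0],-1,1],[[-0.2,0.2,0],-1,1],[[-0.2,0.2,0],-1,1],[[-0.2,0.2,0],-1,1]]'; python3 -m pendant '[[[-0.2,0.2,0],-1,1],[[-0.2,0.2,0],-1,1],[[-0.2,0.2,0],-1,1],[[-0.2,0.2,0],-1,1],[[-0.2,0.2,0],-1,1],[[-0.2,0.2,0],-1,1],[[-0.2,0.2,0],-1,1],[[-0.2,0.2,0],-1,1],[[-0.2,0.2,0],-1,1],[[-0.2,0.2,0],-1,1],[[-0.2,0.2,0],-1,1],[[0,0,0],0,1]]'
```

```text
time_s: 4.25
position: [0.6042, 0.1281, 0.1323]
tool_rot: [[0.853, -0.001, 0.521], [-0.521, 0.0, 0.853], [-0.001, -1.0, -0.001]]
ft_force: [0.1, -0.2, 0.4]
grip_width: 0.0855
time_s: 5.25
position: [0.5376, 0.1947, 0.1324]
tool_rot: [[0.065, -0.002, 0.998], [-0.998, 0.0, 0.065], [-0.0, -1.0, -0.002]]
ft_force: [0.2, -0.5, -0.4]
grip_width: 0.0856
```

```bash
python3 - <<'E'
from h import *
im,d=env.get_image('side');save('d3.png',cv2.resize(im[210:360,240:440],None,fx=4,fy=4,interpolation=cv2.INTER_CUBIC))
im,d=env.get_image('scene');save('s3.png',cv2.resize(im[180:330,280:480],None,fx=4,fy=4,interpolation=cv2.INTER_CUBIC))
E
```

```text
(no output)
```

View pics/s3.png

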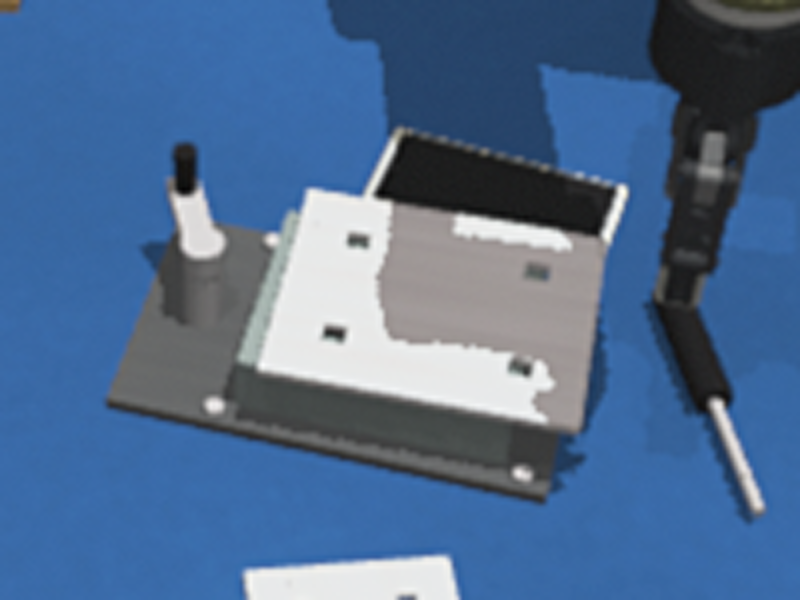

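View pics/d3.png

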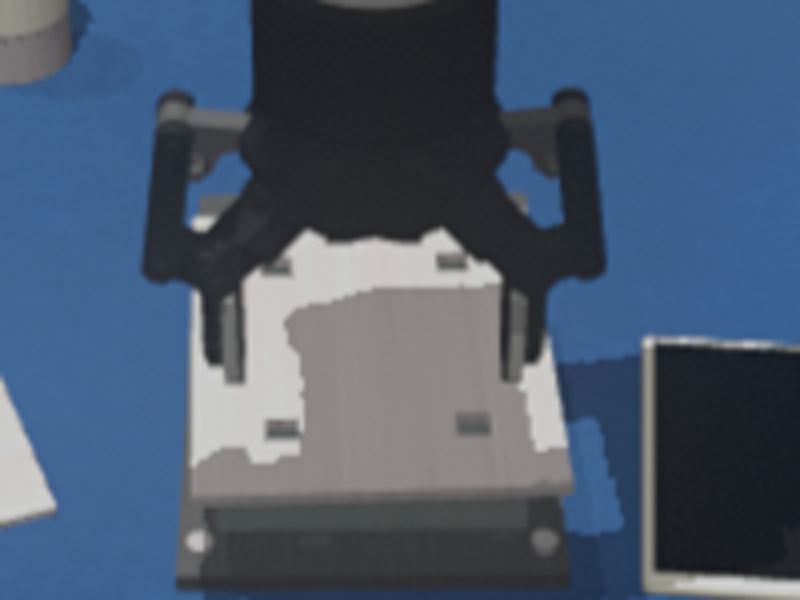

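Scene holes are at (334,333), (358,240), (521,367) and (537,271). In the scene view the gripper stands clear on the +y side, between the cover and the screwdriver.

```bash
python3 - <<'E'
from h import *
rel('scene',[(334,333),(358,240),(521,367),(537,271)],(280,180))
rel('side',[(278,267),(452,261),(282,430),(473,423)],(240,210))
E
python3 -m pendant '[[[0,-0.2,0],0,1],[[0,0,-0.88],0,1],[[0,0,-0.88],0,1],[[0,0,-0.88],0,1],[[0,0,-0.88],0,1],[[0,0,0],0,1],[[0,0,0],0,1]]'
```

```text
scene local 0.6 22.2 dyaw 2.15 1.8900000000000001 71.87675916951365 100.27434931587986
side local -1.7 21.3 dyaw 2.4999999999999996 1.6599999999999997 71.73827221510474 99.87351970916835
time_s: 5.93
position: [0.5389, 0.1871, 0.0266]
tool_rot: [[0.067, -0.002, 0.998], [-0.998, -0.0, 0.067], [0.0, -1.0, -0.002]]
ft_force: [-0.1, -0.1, -0.1]
grip_width: 0.0853
```

```bash
python3 -m pendant '[[[0.013,-0.2,0],0,1],[[0.013,-0.2,0],0,1],[[0.013,-0.2,0],0,1],[[0.007,-0.1,0],0,1],[[0.007,-0.1,0],0,1],[[0.007,-0.1,0],0,1],[[0.007,-0.1,0],0,1],[[0,0,0],0,1]]'; python3 - <<'E'
from h import *
im,d=env.get_image('scene');save('s4.png',cv2.resize(im[180:330,280:480],None,fx=4,fy=4,interpolation=cv2.INTER_CUBIC))
E
```

```text
time_s: 6.6
position: [0.5409, 0.1572, 0.027]
tool_rot: [[0.067, -0.0, 0.998], [-0.998, -0.0, 0.067], [0.0, -1.0, -0.0]]
ft_force: [0.7, 0.1, -0.0]
grip_width: 0.0852
```

View pics/s4.png

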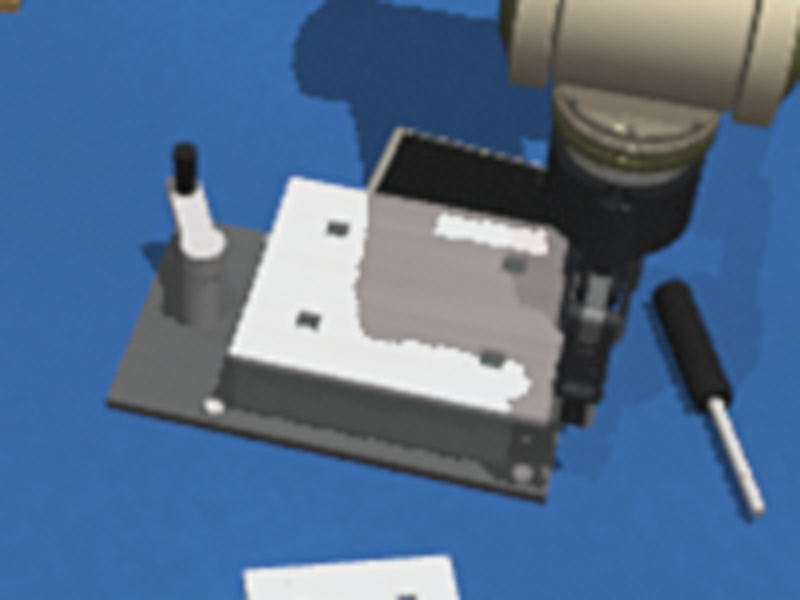

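Scene holes have moved to (308,320), (338,228), (492,358) and (514,265).

```bash
python3 - <<'E'
from h import *
rel('scene',[(308,320),(338,228),(492,358),(514,265)],(280,180))
E
python3 -m pendant '[[[0.005,-0.07,0],0,1],[[0.005,-0.07,0],0,1],[[0.005,-0.07,0],0,1],[[0,0,0],0,1]]'; python3 - <<'E'
from h import *
im,d=env.get_image('scene');save('s5.png',cv2.resize(im[180:330,280:480],None,fx=4,fy=4,interpolation=cv2.INTER_CUBIC))
E
```

```text
scene local -3.1 7.9 dyaw -0.07000000000000028 -0.5 71.76335289628992 100.10831632781651
time_s: 6.98
position: [0.5414, 0.151, 0.0269]
tool_rot: [[0.067, -0.0, 0.998], [-0.998, -0.0, 0.067], [0.0, -1.0, -0.0]]
ft_force: [0.5, -0.4, -0.2]
grip_width: 0.0855
```

View pics/s5.png

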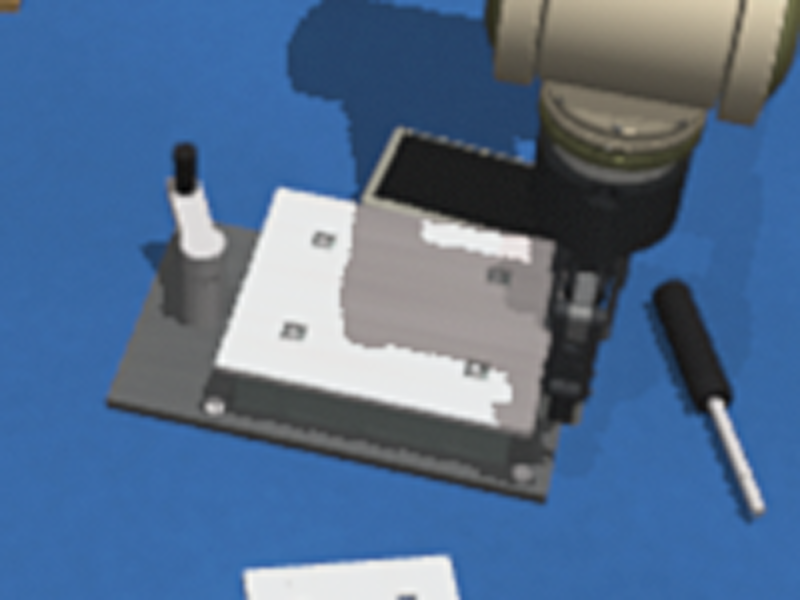

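The pins now show inside the holes, so the cover looks dropped. I'll back off, rise and check.

```bash
python3 -m pendant '[[[0,0.6,0],0,1],[[0,0,0.9],0,1],[[0,0,0.9],0,1],[[0,0,0.9],0,1],[[0,0,0.9],0,1],[[0,0,0.6],0,1],[[0,0,0],0,1]]'; python3 - <<'E'
from h import *
im,d=env.get_image('scene');save('s6.png',cv2.resize(im[180:330,280:480],None,fx=4,fy=4,interpolation=cv2.INTER_CUBIC))
im2,d2=env.get_image('side');save('d6.png',cv2.resize(im2[210:360,240:440],None,fx=4,fy=4,interpolation=cv2.INTER_CUBIC))
ca,sa=np.cos(a),np.sin(a)
for n,D in (('scene',d),('side',d2)):
    P=cloud(n,D)*1000;x=P[...,0]-M0[0];y=P[...,1]-M0[1];X=x*ca+y*sa;Y=-x*sa+y*ca
    m=(abs(X)<64)&(abs(Y)<78)&(P[...,2]>40)&(P[...,2]<62)
    A=np.c_[X[m],Y[m],np.ones(m.sum())];s=np.linalg.lstsq(A,P[...,2][m],rcond=None)[0];print(n,m.sum(),'tilt mm over 70/85',s[:2]*[70,85],'z',s[2])
R=50;c=np.array([552.6,-56.3])
f=lambda t:R*np.array([np.cos(np.radians(t)),np.sin(np.radians(t))])
print('start',c+f(212.4))
for t in np.arange(212.4,80,-5): print(round(t,1),((f(t-5)-f(t))/30).round(3).tolist(),end=' ')
E
```

```text
time_s: 7.62
position: [0.5429, 0.1697, 0.1569]
tool_rot: [[0.067, 0.007, 0.998], [-0.998, 0.001, 0.067], [-0.0, -1.0, 0.007]]
ft_force: [0.4, 0.4, 0.1]
grip_width: 0.0852
scene 3054 tilt mm over 70/85 [-0.03067308 -0.14716138] z 50.518065803097095
side 4682 tilt mm over 70/85 [-0.06857004  0.05210166] z 49.02544572151759
start [510.38360372 -83.09133975]
212.4 [-0.072, 0.126] 207.4 [-0.061, 0.132] 202.4 [-0.049, 0.137] 197.4 [-0.037, 0.141] 192.4 [-0.025, 0.143] 187.4 [-0.012, 0.145] 182.4 [0.0, 0.145] 177.4 [0.013, 0.145] 172.4 [0.025, 0.143] 167.4 [0.038, 0.14] 162.4 [0.05, 0.137] 157.4 [0.062, 0.132] 152.4 [0.073, 0.126] 147.4 [0.084, 0.119] 142.4 [0.094, 0.111] 137.4 [0.103, 0.103] 132.4 [0.112, 0.093] 127.4 [0.119, 0.083] 122.4 [0.126, 0.072] 117.4 [0.132, 0.061] 112.4 [0.137, 0.049] 107.4 [0.141, 0.037] 102.4 [0.143, 0.025] 97.4 [0.145, 0.012] 92.4 [0.145, -0.0] 87.4 [0.145, -0.013] 82.4 [0.143, -0.025]
```

View pics/s6.png

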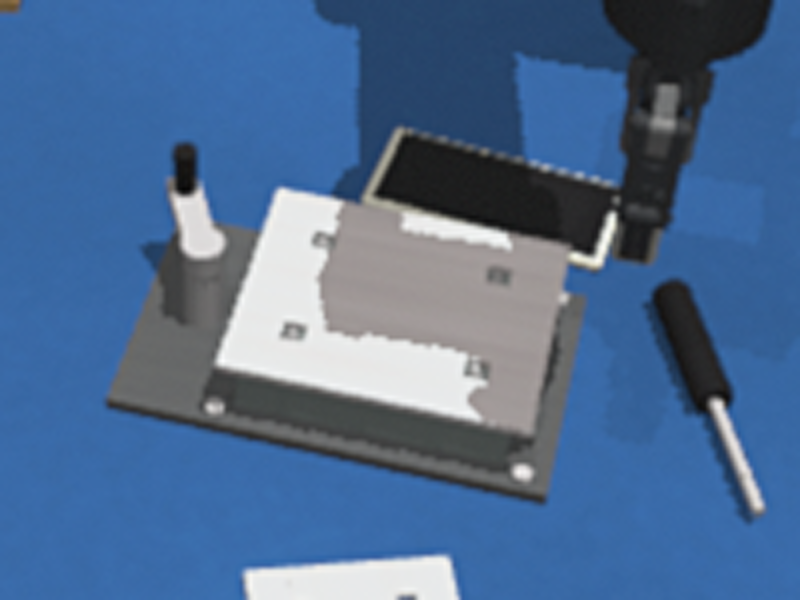

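View pics/d6.png

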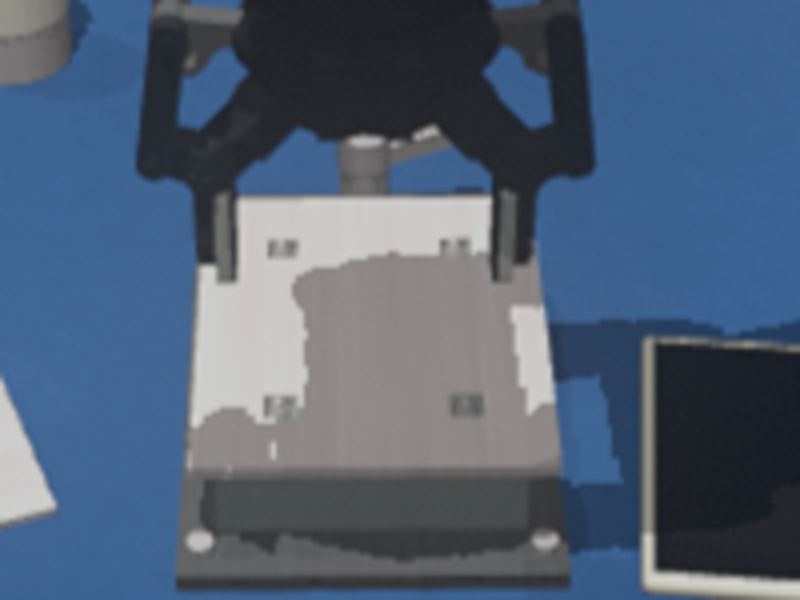

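The cover is seated. All four pins show in their holes, the top is at z 49.0 (side) and 50.5 (scene) mm, and the tilt is under 0.15 mm. Now to the knob.

```bash
python3 -m pendant '[[[-0.045,-0.35,0],0.99,0.4],[[-0.045,-0.35,0],0.99,0.4],[[-0.045,-0.35,0],0.99,0.4],[[-0.045,-0.35,0],0.99,0.4],[[-0.045,-0.35,0],0.99,0.4],[[-0.045,-0.35,0],0.99,0.4],[[-0.045,-0.35,0],0.99,0.4],[[-0.045,-0.35,0],0.99,0.4],[[-0.045,-0.35,0],0.99,0.4],[[-0.045,-0.35,0],0.99,0.4],[[-0.045,-0.35,0],0.99,0.4],[[-0.045,-0.35,0],0.99,0.4]]'; python3 -m pendant '[[[-0.045,-0.35,0],0.99,0.4],[[-0.045,-0.35,0],0.99,0.4],[[-0.045,-0.35,0],0.99,0.4],[[-0.045,-0.35,0],0.99,0.4],[[-0.045,-0.35,0],0.99,0.4],[[-0.045,-0.35,0],0.99,0.4],[[-0.045,-0.35,0],0.99,0.4],[[-0.045,-0.35,0],0.99,0.4],[[-0.045,-0.35,0],0.99,0.4],[[-0.045,-0.35,0],0.99,0.4],[[-0.045,-0.35,0],0.99,0.4],[[-0.045,-0.35,0],0.99,0.4]]'; python3 -m pendant '[[[0,0,0],0,0.4],[[0,0,0],0,0.4]]'; python3 - <<'E'
from h import *
im,d=env.get_image('wrist');save('w7.png',im)
o=env.observe();z=o['tool_rot'][:,2];print(np.degrees(np.arctan2(z[1],z[0])))
E
```

```text
time_s: 8.72
position: [0.5244, 0.043, 0.1513]
tool_rot: [[0.895, -0.003, 0.447], [-0.447, 0.0, 0.895], [-0.003, -1.0, -0.001]]
ft_force: [-0.7, -0.6, -0.8]
grip_width: 0.0344
time_s: 9.72
position: [0.5082, -0.0828, 0.1513]
tool_rot: [[0.84, -0.003, -0.543], [0.543, 0.001, 0.84], [-0.002, -1.0, 0.003]]
ft_force: [1.0, 0.7, -0.2]
grip_width: 0.0341
time_s: 9.88
position: [0.5085, -0.0825, 0.1518]
tool_rot: [[0.844, -0.002, -0.536], [0.536, 0.001, 0.844], [-0.001, -1.0, 0.002]]
ft_force: [-0.6, 0.4, 0.6]
grip_width: 0.0342
122.46228798939333
```

View pics/w7.png

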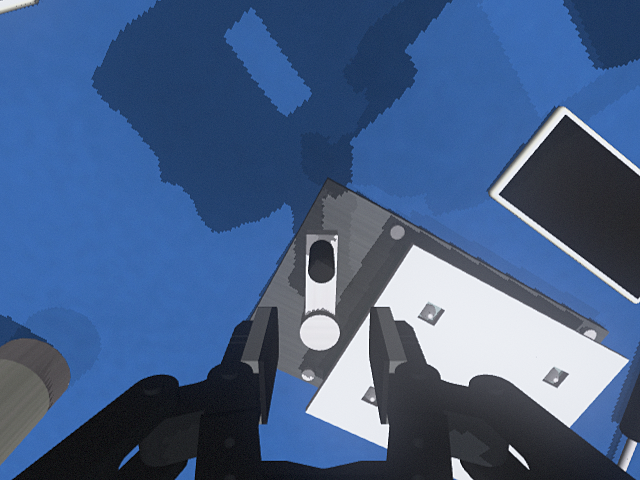

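The wrist view shows the knob at (322,247–275) centred between the pads and the post top at (320,332), so the aim is good. I'm descending over the knob.

```bash
python3 -m pendant '[[[0.07,0.02,-0.7],0,0.4],[[0,0,-0.7],0,0.4],[[0,0,-0.7],0,0.4],[[0,0,-0.7],0,0.4],[[0,0,-0.1],0,0.32],[[0,0,0],0,0.28],[[0,0,0],0,0.28]]' 20; python3 - <<'E'
from h import *
im,d=env.get_image('side');save('d8.png',cv2.resize(im[180:330,240:440],None,fx=4,fy=4,interpolation=cv2.INTER_CUBIC))
E
```

```text
time_s: 10.52
position: [0.5115, -0.0817, 0.0667]
tool_rot: [[0.842, 0.001, -0.539], [0.539, -0.0, 0.842], [0.0, -1.0, -0.001]]
ft_force: [0.2, -0.2, 0.0]
grip_width: 0.024
```

View pics/d8.png

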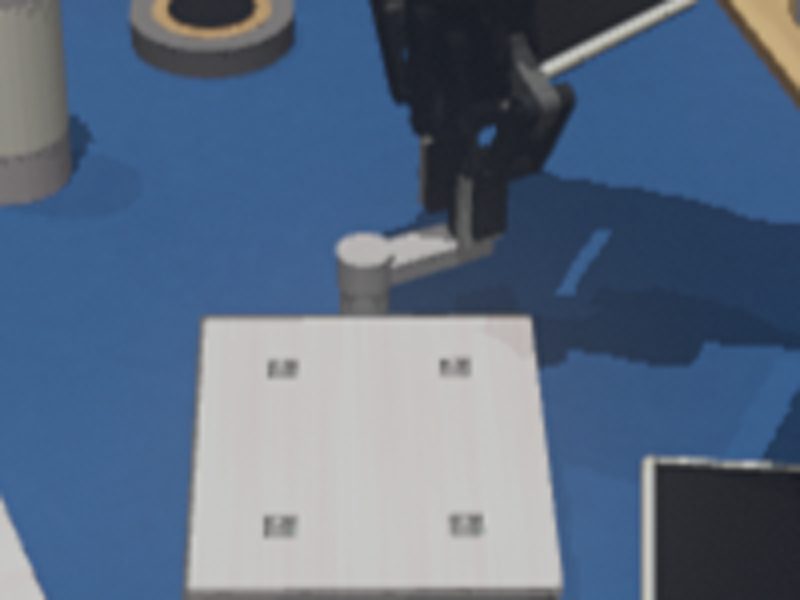

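The fingers straddle the knob at (465,215), above the arm. I'm sweeping along the arc.

```bash
python3 -m pendant '[[[-0.072,0.126,0],-1,0.28],[[-0.061,0.132,0],-1,0.28],[[-0.049,0.137,0],-1,0.28],[[-0.037,0.141,0],-1,0.28],[[-0.025,0.143,0],-1,0.28],[[-0.012,0.145,0],-1,0.28],[[0,0.145,0],-1,0.28],[[0.013,0.145,0],-1,0.28],[[0,0,0],0,0.28]]'
```

```text
time_s: 11.32
position: [0.5045, -0.0482, 0.0673]
tool_rot: [[0.991, 0.003, 0.131], [-0.131, -0.001, 0.991], [0.003, -1.0, -0.001]]
ft_force: [-0.0, 0.5, 1.1]
grip_width: 0.024
```

```bash
python3 -m pendant '[[[0.025,0.143,0],-1,0.28],[[0.038,0.14,0],-1,0.28],[[0.05,0.137,0],-1,0.28],[[0.062,0.132,0],-1,0.28],[[0.073,0.126,0],-1,0.28],[[0.084,0.119,0],-1,0.28],[[0.094,0.111,0],-1,0.28],[[0.103,0.103,0],-1,0.28],[[0,0,0],0,0.28]]';  python3 - <<'E'
from h import *
im,d=env.get_image('side');save('d9.png',cv2.resize(im[180:330,240:440],None,fx=4,fy=4,interpolation=cv2.INTER_CUBIC))
E
```

```text
time_s: 12.07
position: [0.5204, -0.0181, 0.0669]
tool_rot: [[0.677, 0.002, 0.736], [-0.736, -0.0, 0.677], [0.001, -1.0, 0.001]]
ft_force: [-0.3, 0.0, 0.6]
grip_width: 0.0236
```

View pics/d9.png

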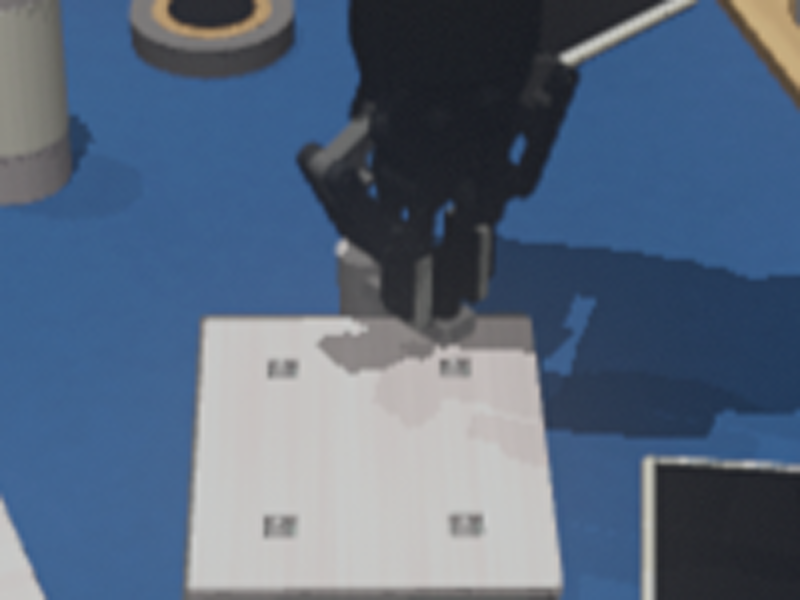

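The keeper tip at (455,325) follows between the fingers, over the cover. Continuing.

```bash
python3 -m pendant '[[[0.112,0.093,0],-1,0.28],[[0.119,0.083,0],-1,0.28],[[0.126,0.072,0],-1,0.28],[[0.132,0.061,0],-1,0.28],[[0.137,0.049,0],-1,0.28],[[0.141,0.037,0],-1,0.28],[[0.143,0.025,0],-1,0.28],[[0,0,0],0,0.28],[[0,0,0],0,0.28]]';  python3 -m pendant '[[[0.1,0.01,0],-0.4,0.28],[[0.05,0.003,0],0,0.28],[[0,0,0],0,0.28]]'
```

```text
time_s: 12.87
position: [0.5469, -0.0057, 0.0663]
tool_rot: [[0.138, 0.0, 0.99], [-0.99, 0.0, 0.138], [0.0, -1.0, 0.0]]
ft_force: [-0.3, -0.4, 0.4]
grip_width: 0.0239
time_s: 13.12
position: [0.5513, -0.0051, 0.0661]
tool_rot: [[0.102, -0.0, 0.995], [-0.995, 0.0, 0.102], [-0.0, -1.0, -0.0]]
ft_force: [-0.3, 0.9, -0.2]
grip_width: 0.0236
```

```bash
python3 -m pendant '[[[0.04,0,0],0,0.28],[[0.04,0,0],0,0.28],[[0,0,0],0,0.28]]';  python3 -m pendant '[[[0.03,0,0],0,0.28],[[0,0,0],0,0.28],[[0,0,0],0,0.28]]';  python3 -m pendant '[[[0.03,0,0],0,0.28],[[0,0,0],0,0.28],[[0,0,0],0,0.28]]'; python3 - <<'E'
from h import *
im,d=env.get_image('scene');save('s10.png',cv2.resize(im[180:330,280:480],None,fx=4,fy=4,interpolation=cv2.INTER_CUBIC))
E
```

```text
time_s: 13.37
position: [0.5539, -0.0052, 0.066]
tool_rot: [[0.099, -0.0, 0.995], [-0.995, 0.0, 0.099], [-0.0, -1.0, -0.0]]
ft_force: [-0.6, -0.4, 0.6]
grip_width: 0.0239
time_s: 13.62
position: [0.5546, -0.0051, 0.066]
tool_rot: [[0.099, -0.0, 0.995], [-0.995, 0.0, 0.099], [-0.0, -1.0, -0.0]]
ft_force: [-2.0, 1.0, 0.6]
grip_width: 0.024
time_s: 13.87
position: [0.5547, -0.0051, 0.0659]
tool_rot: [[0.098, -0.002, 0.995], [-0.995, 0.0, 0.098], [-0.0, -1.0, -0.002]]
ft_force: [-5.8, 0.0, 2.3]
grip_width: 0.0237
```

View pics/s10.png

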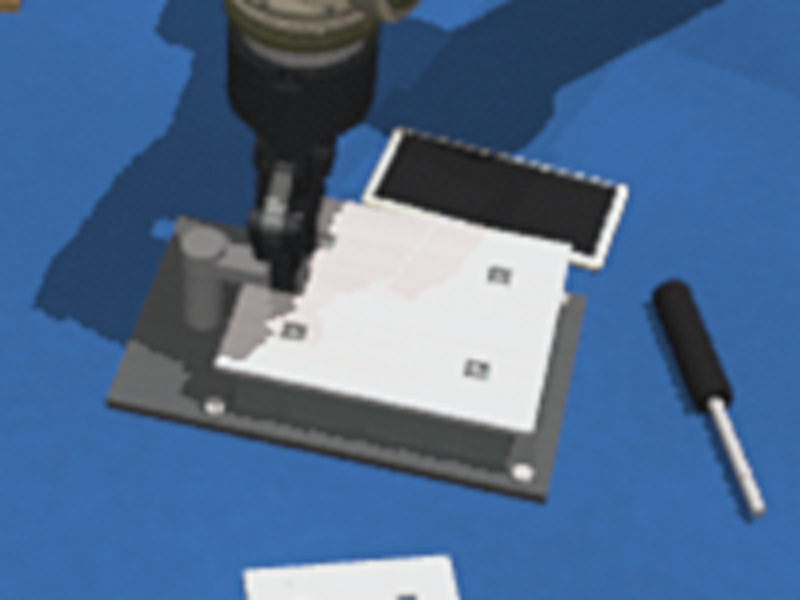

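The force rose to 5.8 N with no further motion, so the keeper is at its stop. I'm centring off the knob, lifting straight up and moving away for a check.

```bash
python3 -m pendant '[[[-0.16,0,0],0,0.28],[[0,0,0],0,0.28],[[0,0,0.5],0,0.28],[[0,0,0.9],0,0.28],[[0,0,0.9],0,0.28],[[0,0,0.9],0,0.28],[[-0.6,0.9,0.3],0,0.28],[[-0.6,0.9,0.3],0,0.28],[[-0.6,0.9,0.3],0,0.28],[[-0.6,0.9,0.3],0,0.28],[[-0.6,0.9,0.3],0,0.28],[[-0.6,0.9,0.3],0,0.28]]'; python3 -m pendant '[[[-0.6,0.9,0],0,0.28],[[-0.6,0.9,0],0,0.28],[[0,0,0],0,0.28]]'; python3 - <<'E'
from h import *
ca,sa=np.cos(a),np.sin(a)
for n,b in (('scene',(280,180)),('side',(240,190))):
    im,D=env.get_image(n);save(n+'11.png',cv2.resize(im[b[1]:b[1]+150,b[0]:b[0]+200],None,fx=4,fy=4,interpolation=cv2.INTER_CUBIC));save(n+'11full.png',im)
    P=cloud(n,D)*1000;x=P[...,0]-M0[0];y=P[...,1]-M0[1];X=x*ca+y*sa;Y=-x*sa+y*ca
    m=(abs(X)<64)&(Y<78)&(Y>-30)&(P[...,2]>40)&(P[...,2]<62)
    A=np.c_[X[m],Y[m],np.ones(m.sum())];s=np.linalg.lstsq(A,P[...,2][m],rcond=None)[0];print(n,m.sum(),'tilt',s[:2]*[70,85],'z',s[2])
E
```

```text
time_s: 14.92
position: [0.4422, 0.1579, 0.2167]
tool_rot: [[0.098, 0.002, 0.995], [-0.995, 0.0, 0.098], [0.0, -1.0, 0.002]]
ft_force: [0.6, 1.3, -0.2]
grip_width: 0.024
time_s: 15.17
position: [0.4043, 0.2141, 0.2166]
tool_rot: [[0.102, 0.001, 0.995], [-0.995, 0.001, 0.102], [-0.001, -1.0, 0.001]]
ft_force: [-0.2, -0.0, 0.2]
grip_width: 0.0236
scene 2139 tilt [-0.12005873 -0.20787434] z 50.542091406852464
side 3598 tilt [-0.0394394   0.05521074] z 49.052193915117755
```

View pics/scene11.png

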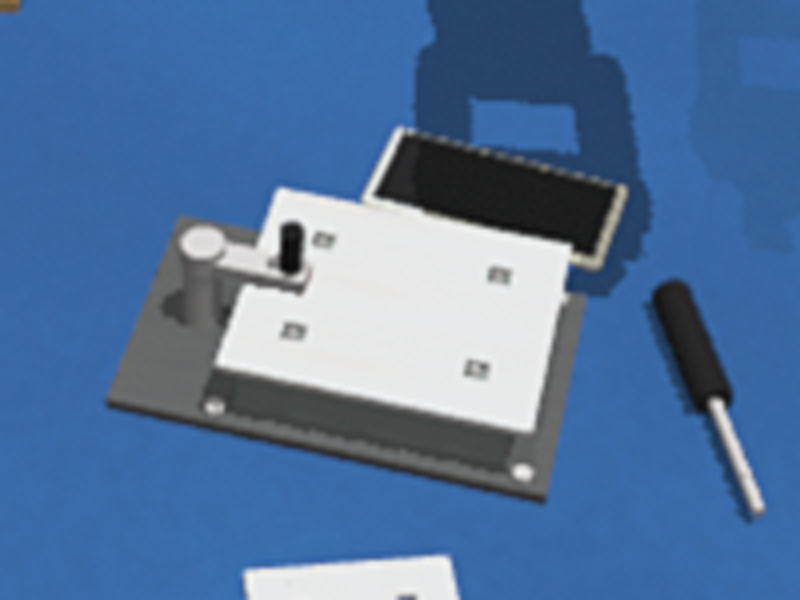

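View pics/side11.png

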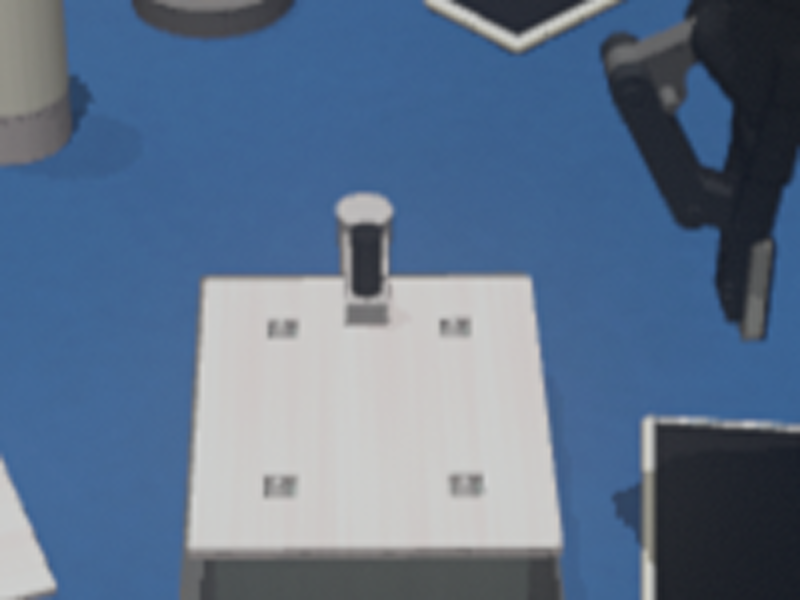

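View pics/scene11full.png

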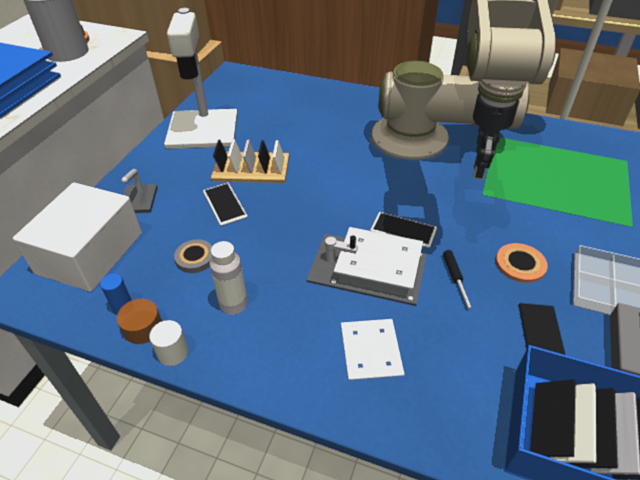

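The keeper lies over the flat cover, with its knob at crop (291,230), and everything else is where it was. Now a numeric check of the keeper angle.

```bash
python3 - <<'E'
from h import *
for n,off,k,p in (('scene',(280,180),(291,229),(203,243)),('side',(240,190),(366,230),(365,212))):
    f=lambda q,z: rays(n,(np.array(q,float)+.5)/4-.5+np.array(off),z)[0,:2]*1000
    v=f(k,.092)-f(p,.068);print(n,v,np.linalg.norm(v),np.degrees(np.arctan2(v[1],v[0]))-93.85)
E
```

```text
scene [-3.81599065 48.97240268] 49.120851055791704 0.6055554691337193
side [-2.66677264 47.60482221] 47.67945861318956 -0.6437011239746653
```

Both views put the keeper angle at 0 ± 0.6°, so I'm handing in.

```bash
python3 -c "
from rig import env
print(env.close_job(), env.observe()['time_s'])"
```

```text
the job is handed in; nothing more can be done
the job is handed in; nothing more can be done
```

The mould is closed: the cover is seated on all four pins, the keeper is swung over it to its stop, and the job is handed in. I squared the cover with the open fingers, first against its +x edge and then against its +y edge, until it dropped. I then swung the keeper round by its knob, loosely held between the pads, and moved the arm clear.

**Last checks (about 15 s of the 58 s used):**
- **Cover:** all four pins show in their holes. The top measures 49.1 mm (side camera) and 50.5 mm (scene camera) against 50 mm expected, with tilt of about 0.2 mm or less. The two cameras differ by 1.5 mm, within their calibration.
- **Keeper:** it measures +0.6° and −0.6° from closed in the two views. The force rose to 5.8 N with no further motion, which marks the stop.
- **Surroundings:** nothing else looks moved in the pictures.
- **A mismatch on the way:** the first push left the cover turned about 2° when I expected it to square up. The second push corrected that.

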